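# Reset the bulbless brass lamp with its two-key chord

### The job

The bulb is out of the brass lamp, so reset its dimmer: with a fingertip push the ivory slide on the lamp's foot all the way to its dim end (the end with the black dot), then press the two round ivory keys fully down together, one fingertip on each, hold both down for at least two seconds, and let both come up again. Never press one key alone, do not press the small red button between them, and leave the bulb, pin dish, comb and coaster where they lie; nothing is to be picked up.

Things in the scene. Friction and masses are not known exactly. Their poses are not given: they have to be found in the camera images.
- lamp: Squat brass lamp, fixed. Origin: centre of the underside of its foot, 220 (x) by 200 (y) by 28 mm high. Its x axis runs from the keys to the lamp column, y to the left of that, z up; yaw varies. Column at x = +75 mm, radius up to 34 mm, top 104 mm above the table. Two ivory keys at x = -70, y = +32 and -32 mm, red button between them; the slide's track lies along y at x = 0.
- key_left_top (a point): Centre of the top face of the ivory key on the lamp's +y side: disc 30 mm in diameter, top 52 mm above the table when up (24 mm above the foot), in a brass collar 36 mm across and 12 mm high on the foot. The point moves with the key. The two key centres are 64 mm apart along the lamp's y axis.
- key_right_top (a point): The same for the ivory key on the lamp's -y side.
- red_button_top (a point): Centre of the top of the small red button midway between the keys: 14 mm in diameter in a collar 20 mm across, top 38 mm above the table, travel 3 mm. Not to be pressed.
- dimmer_top (a point): Centre of the top of the ivory slide grip, a block 24 mm (lamp x) by 16 mm (lamp y) by 22 mm high, top 58.5 mm above the table. It runs along the lamp's y on a dark track 30 mm wide, 110 mm long, its top 36 mm above the table. On the foot a black dot lies beyond the track's -y (dim) end, a white dot beyond its +y (bright) end.
- dimmer (a joint): Slide position in m: 0 = fully at the dim end (lamp's -y, black dot), 0.06 = fully bright (+y, white dot). It stays where it is left; about 1.5 N moves it, stops at both ends.
- key_left (a joint): How far the +y ivory key is pressed, in m: 0 = up, 0.008 = fully down. Its spring pushes back with about 1.5 N at first touch and 5 N fully down, and lifts it again when let go.
- key_right (a joint): The same for the -y ivory key.
- red_button (a joint): How far the red button is pressed, in m: 0 = up, 0.003 = fully down (2 N).
- bulb: Loose pearl glass bulb lying on its side, globe 56 mm in diameter, about 100 mm long with its metal cap. Origin on the table under it. Bystander, beside the lamp.
- pin_dish: Loose blue enamelled pin dish, 88 mm across, 24 mm high. Origin: centre of its underside. Bystander, beside the lamp.
- comb: Loose tortoiseshell comb, 150 by 40 mm, 6 mm thick. Origin at its middle on the table. Bystander, beside the lamp.
- coaster: Loose green glazed coaster, 94 mm across, 9 mm high. Origin: centre of its underside. Bystander, beside the lamp.

How it is judged:
By the outcome, as a careful person would: the job done as asked, in the order asked, and still so for the second after the job is handed in, with the robot touching nothing.
It also fails if it takes over 51 s, if anything falls off the work surface, if the arm or the gripper's body presses on something with over 40 N, if the wrist force passes 120 N, or if a joint passes its speed limit or range.

### The arm

A 6-joint arm with a two-finger parallel gripper is mounted at the origin on the work surface. World frame = base frame: x ahead of the robot, y to its left, z up, the work surface at z = 0. Lengths are in m, angles in rad, forces in N, time in s.
With the tool pointing down it reaches from about 0.35 to 0.775 m from the base axis. Payload 7.3 kg.
Tool frame: the origin (TCP) lies at the centre of the arm's flange, where the gripper is bolted on; the fingertips stand 178 mm ahead of it and the grasp point (between the pads) lies 159 mm ahead of it; z points along the fingers, y is the line along which they close (so a half turn about z gives the same grasp; the last joint's range is limited). The gripper opens to 92 mm and grips with 3 to 60 N. Pads are 19 mm wide; open, the fingers measure 130 mm over their backs; the gripper's body (75 mm by 190 mm) begins 47 mm behind the grasp point.
Start: joints at [-1.362, 0.342, 1.524, -0, 1.275, -0.146], TCP at [0.182, -0.492, 0.405] pointing down, gripper open.
Joint ranges: [-2.53, 2.53], [-0.77, 2.02], [0.04, 2.7], [-1, 4.14], [0.28, 2.66], [-3.11, 3.11]. Speed limits (rad/s): [2.57, 2.57, 3.14, 3.14, 3.14, 3.14].

### API

Orientations are given as [roll, pitch, yaw] about the fixed x, y, z axes, in that order (R = Rz(yaw) Ry(pitch) Rx(roll)).
In Python, from cell import telemetry, vision, ticket gives the robot as it stands.
- The arm moves only by the shell command python3 -m crank 'ROWS' [FORCE]. ROWS is JSON, a list of rows, each a list of 5 numbers: the gripper command: -1 is shut, 1 is fully open, values between are in proportion, then the shift along the tool's x, y, z in mm, then the turn about the tool's z in rad. In form: [[fingers, dx, dy, dz, roll], ...]. A call has 1 to 12 rows; each row is the pose to reach, as a shift and turn from the pose commanded when the call began, along the tool's axes at that moment; what a row does not reach only later rows make up. A row lasts 1/12 s, in which the tool goes at most 41.7 mm and 7.16 degrees, less where a joint would pass 70% of its speed; a pose out of reach is approached as far as the arm can. A call with a gripper value outside its range is refused whole. The fingers move at their own pace and stop on an object; FORCE is the grip in N (left out, the last holds). Time passes only in rows, so rows that repeat a pose let the fingers close. It gives the time, the measured TCP pose, the force, the opening and the grip force at its end, in the units of the state.
- telemetry.observe(): the state, without advancing time (a new reading comes with each control period).
- vision.read_camera(name): name is "scene" or "top" or "wrist"; returns (picture, depth): 384x512x3 uint8, red, green, blue; 384x512 float32, m along the optical axis (not along the pixel's ray), 0 where there is no reading.
- vision.get_calibration(name): a dict with "camera_matrix" (3x3 intrinsics, pixels), "dist" ([k1, k2, p1, p2, k3] as OpenCV has them; the pictures are not rectified), "rvec" (rotation vector, rad) and "tvec" (3), from world to camera coordinates, as OpenCV has them. Camera axes: x right, y down, z forward; pixel columns grow to the right and rows downward; lengths in m; the calibration is good to about 2 mm. A picture is of the moment at which its call begins: read the wrist's pose just before it. get_calibration takes no time and is no camera call; for the wrist camera it gives the pose at the moment of the call.
- ticket.hand_in(): hands the job in; it is judged then, once.
The state is a dict: "time": time; "qpos": joint angles; "qvel": joint speeds; "joint_efforts": joint torques, N m; "tool_pos": TCP position; "tool_rot": TCP orientation; "contact_force": force on the tool from outside, world axes, zero at the start; "torque": the same for the moment, N m; "opening": finger opening in m; "grip_force": force on a finger pad.
Only numpy, scipy, OpenCV 4.12 (cv2) and the standard library are available. Lean on these libraries where they do the work, as an engineer would, in place of code of your own. Each camera call takes 0.05 s, during which the arm holds its last target. There are 200 camera calls.

## Working session

There is one attempt and no reset: what is moved stays moved. The work goes in short steps, Python scripts to look and compute and a shell command to move; the robot and the scene stay as the last step left them, time stands still between calls to the robot, and variables do not carry over. Pictures are saved under pics/ and viewed, at most 10 in all, crops included, and the job is handed in when it is done.

```bash
mkdir -p pics; ls
python3 - <<'E'
from cell import telemetry, vision
import cv2
s=telemetry.observe();print({k:s[k] for k in('time','tool_pos','tool_rot','opening','contact_force')})
a,_=vision.read_camera('scene');b,_=vision.read_camera('top')
cv2.imwrite('pics/a.png',a[:,:,::-1]);cv2.imwrite('pics/b.png',b[:,:,::-1])
E
```

```text
pics
{'time': 0.0, 'tool_pos': array([ 0.18238241, -0.49216712,  0.4040486 ]), 'tool_rot': array([-3.14010125e+00, -2.35452131e-04,  3.54811764e-01]), 'opening': 0.09200342527878283, 'contact_force': array([-0.7629063 , -0.30731001,  0.16206846])}
```

View pics/b.png

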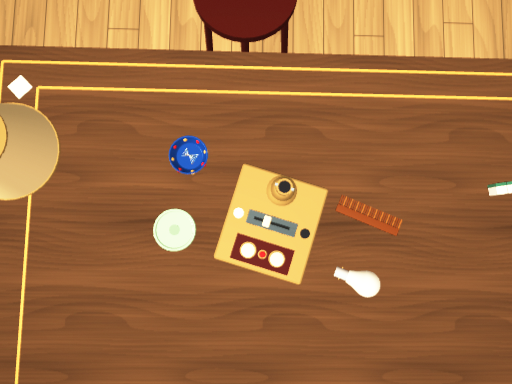

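View pics/a.png

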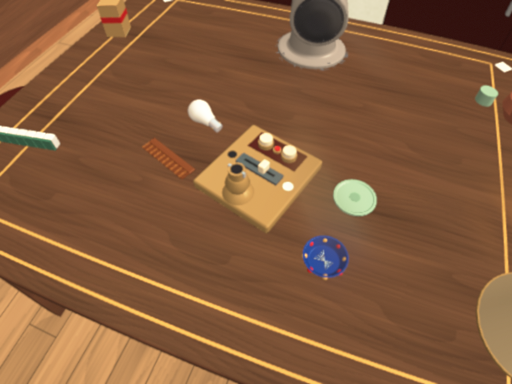

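Top view: keys at about (248,250) and (277,259), red button (262,255), slide (267,222), black dot (305,233), white dot (238,213), column (284,188). The scene view shows the same things, with the bystanders well clear of the foot.

```bash
cat > h.py <<'E'
import numpy as np,cv2
from cell import telemetry, vision
def cast(name,uv,z,c=None):
    c=c or vision.get_calibration(name);R=cv2.Rodrigues(np.array(c['rvec'],float))[0];t=np.array(c['tvec'],float).ravel()
    p=cv2.undistortPoints(np.array([[uv]],float),np.array(c['camera_matrix'],float),np.array(c['dist'],float)).ravel()
    d=R.T@np.r_[p,1];o=-R.T@t
    return o+d*(z-o[2])/d[2]
def blobs(im,mask,amin=8):
    n,l,s,c=cv2.connectedComponentsWithStats(mask.astype(np.uint8))
    return [(c[i].round(1),s[i].tolist()) for i in range(1,n) if s[i,4]>=amin]
E
python3 - <<'E'
from h import *
a=cv2.imread('pics/b.png')
hsv=cv2.cvtColor(a,cv2.COLOR_BGR2HSV);H,S,V=[hsv[...,i].astype(int) for i in range(3)]
roi=np.zeros(H.shape,bool);roi[160:290,212:330]=1
for nm,m,z in(('ivory',(S<110)&(V>170),.052),('red',(H<8)&(S>180)&(V>170),.038),('black',(V<50),.028)):
  for c,s in blobs(a,m&roi,6):
    print(nm,c,s,cast('top',c,z).round(4))
m=((H>12)&(H<32)&(S>80)&(V>150)|((S<110)&(V>150)))&roi
k=max(cv2.findContours(m.astype(np.uint8),0,2)[0],key=cv2.contourArea);r=cv2.minAreaRect(k)
bx=cv2.boxPoints(r);print(r);P=[cast('top',q,.028) for q in bx];print(np.round(P,4),np.mean(P,0))
i,j=np.mgrid[215:230,258:278]
E
python3 - <<'E'
import cv2
a=cv2.imread('pics/b.png')[155:295,205:345]
cv2.imwrite('pics/c.png',cv2.resize(a,(600,600),interpolation=cv2.INTER_CUBIC))
E
```

```text
ivory [275.9 183.8] [275, 182, 3, 4, 10] [0.6279 0.0134 0.052 ]
ivory [292.1 188.7] [291, 187, 4, 4, 11] [ 0.618  -0.0214  0.052 ]
ivory [238.  212.5] [233, 207, 11, 12, 103] [0.5652 0.0931 0.052 ]
ivory [266.5 220.7] [262, 214, 10, 14, 101] [0.5488 0.0325 0.052 ]
ivory [247.6 249.8] [241, 243, 15, 15, 172] [0.4872 0.0714 0.052 ]
ivory [276.4 258.9] [270, 252, 14, 15, 170] [0.469  0.0105 0.052 ]
red [262. 254.] [259, 252, 7, 5, 27] [0.478  0.0406 0.038 ]
black [258.  218.7] [255, 218, 7, 3, 7] [0.5535 0.0502 0.028 ]
black [280.2 225.6] [271, 223, 18, 6, 21] [0.5392 0.0016 0.028 ]
((268.0305480957031, 226.64788818359375), (106.74635314941406, 118.1094970703125), 9.360191345214844)
[[ 0.4288  0.1602  0.028 ]
 [ 0.6824  0.1251  0.028 ]
 [ 0.648  -0.1084  0.028 ]
 [ 0.3945 -0.0664  0.028 ]] [0.53841364 0.02762268 0.028     ]
```

View pics/c.png

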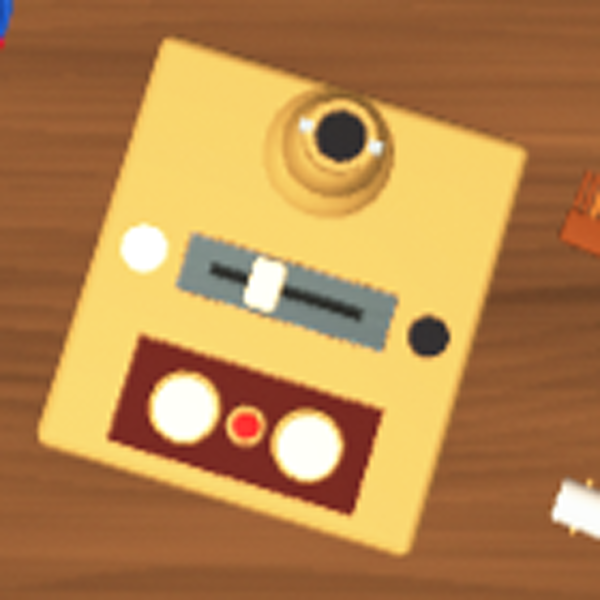

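The keys are 63.6 mm apart as measured, so the lamp's yaw is about -0.29, its origin is about (0.545, 0.021) and the slide is about 42 mm from the dim end. I'll move above the slide with the tool's y along the lamp's y and the opening at about 45 mm. That straddles the slide and also suits the keys.

```bash
python3 -m crank '[[-0.02,37,-26,0,0.1],[-0.02,75,-52,0,0.2],[-0.02,112,-78,0,0.3],[-0.02,150,-104,0,0.4],[-0.02,187,-130,0,0.5],[-0.02,225,-156,0,0.6],[-0.02,262,-182,0,0.645],[-0.02,300,-208,0,0.645],[-0.02,330,-229,0,0.645],[-0.02,360,-250,0,0.645],[-0.02,390,-270,0,0.645],[-0.02,420,-291,0,0.645]]' 5
```

```text
time: 1.1
tool_pos: [0.468, -0.0827, 0.4046]
tool_rot: [3.141, 0.0, -0.29]
contact_force: [1.1, -1.3, -0.2]
opening: 0.0449
grip_force: 0.0
```

```bash
python3 -m crank '[[-0.02,10,-30,15,0],[-0.02,20,-60,30,0],[-0.02,30,-90,45,0],[-0.02,40,-122,60,0],[-0.02,40,-122,60,0],[-0.02,40,-122,60,0]]'
python3 - <<'E'
from h import *
s=telemetry.observe();print(s['tool_pos'],s['tool_rot'])
c=vision.get_calibration('wrist');a,d=vision.read_camera('wrist');np.save('w1.npy',d)
import pickle;pickle.dump(c,open('w1.pkl','wb'))
cv2.imwrite('pics/w1.png',a[:,:,::-1])
E
```

```text
time: 1.6
tool_pos: [0.5407, 0.0221, 0.3431]
tool_rot: [3.141, 0.003, -0.287]
contact_force: [-0.2, -1.5, -0.4]
opening: 0.0448
grip_force: 0.0
[0.54070413 0.02206133 0.34307405] [ 3.14078609  0.00319672 -0.28728399]
```

View pics/w1.png

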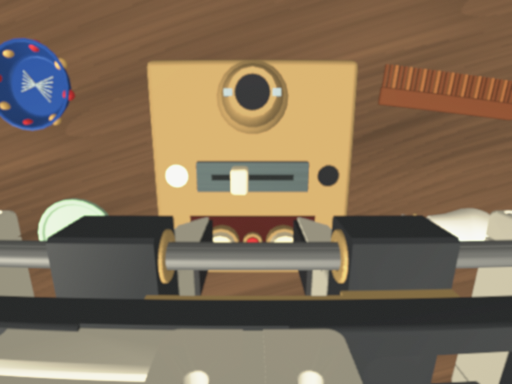

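Wrist view: slide top near (239,175), white dot (177,176), black dot (328,176), track (197–308, 162–192). The image rows run parallel to the lamp's y axis, so the yaw is right.

Run:
```python
from h import *
import pickle
c=pickle.load(open('w1.pkl','rb'));a=cv2.imread('pics/w1.png')
hsv=cv2.cvtColor(a,cv2.COLOR_BGR2HSV);H,S,V=[hsv[...,i].astype(int) for i in range(3)]
roi=np.zeros(H.shape,bool);roi[150:205,160:345]=1
def lamp(p,o=np.array([.5452,.0209]),y=-.2905):
    R=np.array([[np.cos(y),np.sin(y)],[-np.sin(y),np.cos(y)]]);return (R@(p[:2]-o)).round(4)
for nm,m,z in(('ivory',(S<110)&(V>170),.0585),('white@28',(S<110)&(V>170),.028),('black',(V<60),.028)):
  for q,s in blobs(a,m&roi,30): p=cast('x',q,z,c);print(nm,q,s,p.round(4),lamp(p))
# foot edges
for q in((150,62),(356,62)):p=cast('x',q,.028,c);print(q,p.round(4),lamp(p))
# column hole at z .104
print(lamp(cast('x',(252,92),.104,c)))
s=telemetry.observe();print(s['tool_pos'],s['tool_rot'],lamp(s['tool_pos']))
```

```text
ivory [176.2 175.4] [164, 164, 25, 24, 487] [0.5718 0.0841 0.0585] [0.0074 0.0682]
ivory [241.1 183.2] [197, 168, 111, 28, 584] [0.5484 0.0303 0.0585] [0.0004 0.0099]
white@28 [176.2 175.4] [164, 164, 25, 24, 487] [0.5681 0.0934 0.028 ] [0.0011 0.076 ]
white@28 [241.1 183.2] [197, 168, 111, 28, 584] [0.542  0.0334 0.028 ] [-0.0067  0.011 ]
black [327.7 175.3] [319, 167, 18, 18, 244] [ 0.5252 -0.0522  0.028 ] [ 0.0018 -0.0757]
black [220.3 177. ] [213, 176, 15, 3, 43] [0.5539 0.0515 0.028 ] [-0.0004  0.0318]
black [270.5 177. ] [250, 176, 42, 3, 126] [0.5397 0.0033 0.028 ] [-0.0002 -0.0184]
(150, 62) [0.6757 0.0807 0.028 ] [0.108  0.0946]
(356, 62) [ 0.622  -0.1019  0.028 ] [ 0.1087 -0.0957]
[0.076  0.0003]
[0.54046212 0.02104666 0.34400353] [ 3.14083546e+00  1.65522933e-03 -2.88714365e-01] [-0.0046 -0.0012]
```

```bash
python3 -m crank '[[-0.02,2,-12,0,0],[-0.02,2,-12,25,0],[-0.02,2,-12,50,0],[-0.02,2,-12,70,0],[-0.02,2,-12,90,0],[-0.02,2,-12,100,0],[-0.02,2,-12,110,0],[-0.02,2,-12,119,0],[-0.02,2,-12,119,0],[-0.02,2,-12,119,0],[-0.02,2,-12,119,0]]'
```

```text
time: 2.57
tool_pos: [0.5463, 0.0315, 0.2266]
tool_rot: [-3.141, -0.002, -0.29]
contact_force: [-0.5, 0.9, -0.3]
opening: 0.0451
grip_force: 0.0
```

```bash
python3 -m crank '[[-0.02,0,7,0,0],[-0.02,0,14,0,0],[-0.02,0,20,0,0],[-0.02,0,26,0,0],[-0.02,0,32,0,0],[-0.02,0,38,0,0],[-0.02,0,42,0,0],[-0.02,0,46,0,0],[-0.02,0,49,0,0],[-0.02,0,51,0,0],[-0.02,0,53,0,0],[-0.02,0,53,0,0]]'; python3 -m crank '[[-0.02,0,1,0,0],[-0.02,0,2,0,0],[-0.02,0,2,0,0],[-0.02,0,2,0,0]]'
```

```text
time: 3.57
tool_pos: [0.5306, -0.0194, 0.2256]
tool_rot: [3.141, 0.0, -0.29]
contact_force: [1.6, -0.5, -1.4]
opening: 0.0447
grip_force: 0.0
time: 3.9
tool_pos: [0.53, -0.021, 0.2256]
tool_rot: [3.142, 0.001, -0.29]
contact_force: [1.5, 2.0, -0.8]
opening: 0.045
grip_force: 0.8
```

```bash
python3 -m crank '[[-0.02,0,1,0,0],[-0.02,0,2,0,0],[-0.02,0,2,0,0],[-0.02,0,2,0,0]]'; python3 -m crank '[[-0.02,0,1,0,0],[-0.02,0,2,0,0],[-0.02,0,2,0,0],[-0.02,0,2,0,0]]'
```

```text
time: 4.23
tool_pos: [0.5297, -0.0218, 0.2255]
tool_rot: [-3.139, 0.0, -0.29]
contact_force: [3.6, 9.6, -1.7]
opening: 0.0455
grip_force: 5.0
time: 4.57
tool_pos: [0.5292, -0.0237, 0.2256]
tool_rot: [-3.139, 0.0, -0.29]
contact_force: [3.0, 10.1, -1.9]
opening: 0.0494
grip_force: 5.0
```

```bash
python3 -m crank '[[-0.02,0,-5,0,0],[-0.02,0,-10,0,0],[-0.02,0,-12,-10,0],[-0.02,0,-12,-30,0],[-0.02,0,-12,-50,0],[-0.02,-20,-22,-70,0],[-0.02,-40,-34,-80,0],[-0.02,-60,-48,-80,0],[-0.02,-67,-48,-80,0],[-0.02,-67,-48,-80,0],[-0.02,-67,-48,-80,0],[-0.02,-67,-48,-80,0]]';python3 - <<'E'
from h import *
import pickle
s=telemetry.observe();c=vision.get_calibration('wrist');a,d=vision.read_camera('wrist')
pickle.dump(c,open('w2.pkl','wb'));cv2.imwrite('pics/w2.png',a[:,:,::-1])
b,_=vision.read_camera('top');cv2.imwrite('pics/b2.png',b[:,:,::-1])
p=s['tool_pos'];y=-.2905;R=np.array([[np.cos(y),np.sin(y)],[-np.sin(y),np.cos(y)]]);print(p,R@(p[:2]-[.5452,.0209]))
E
```

```text
time: 5.57
tool_pos: [0.4793, 0.0396, 0.3058]
tool_rot: [3.141, -0.001, -0.291]
contact_force: [0.5, -0.0, 0.0]
opening: 0.0448
grip_force: 0.0
[0.4792542  0.03955907 0.30582679] [-0.06852726 -0.00101168]
```

View pics/w2.png

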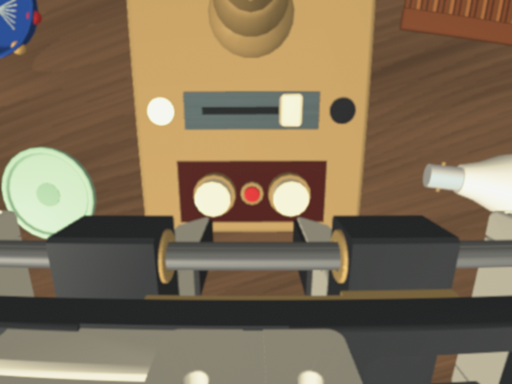

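The slide is now at the dot end, at (291,109) right at the end of its slot, and the keys are at (214,195) and (290,195) with the red button between them at (252,194). I'll measure the key tops and the slide from this picture.

Run:
```python
from h import *
import pickle
c=pickle.load(open('w2.pkl','rb'));a=cv2.imread('pics/w2.png')
hsv=cv2.cvtColor(a,cv2.COLOR_BGR2HSV);H,S,V=[hsv[...,i].astype(int) for i in range(3)]
roi=np.zeros(H.shape,bool);roi[90:216,180:325]=1
y=-.2905;R=np.array([[np.cos(y),np.sin(y)],[-np.sin(y),np.cos(y)]])
for nm,m,z in(('key',(S<75)&(V>190),.052),('slide',(S<75)&(V>190),.0585),('red',((H<6)|(H>174))&(S>180)&(V>180),.038)):
  for q,s in blobs(a,m&roi,60): p=cast('x',q,z,c);print(nm,q,s,p.round(4),(R@(p[:2]-[.5452,.0209])).round(4))
```

```text
key [290.7 109.7] [280, 94, 23, 33, 709] [ 0.538 -0.008  0.052] [ 0.0014 -0.0298]
key [212.  198.5] [194, 181, 36, 35, 982] [0.4891 0.0707 0.052 ] [-0.068   0.0316]
key [290.4 198.1] [273, 181, 36, 35, 996] [0.4713 0.01   0.052 ] [-0.0677 -0.0316]
slide [290.7 109.7] [280, 94, 23, 33, 709] [ 0.5381 -0.0072  0.0585] [ 0.0012 -0.029 ]
slide [212.  198.5] [194, 181, 36, 35, 982] [0.4906 0.0693 0.0585] [-0.0662  0.0307]
slide [290.4 198.1] [273, 181, 36, 35, 996] [0.4733 0.0103 0.0585] [-0.0659 -0.0308]
red [251.9 193.8] [246, 188, 13, 13, 141] [0.4801 0.0398 0.038 ] [-0.0678 -0.0005]
```

```bash
python3 -m crank '[[-0.02,0,-1,20,0],[-0.02,0,-1,40,0],[-0.02,0,-1,55,0],[-0.02,0,-1,65,0],[-0.02,0,-1,70,0],[-0.02,0,-1,70,0],[-0.02,0,-1,70,0],[-0.02,0,-1,70,0]]'; python3 -m crank '[[-0.02,0,0,5,0],[-0.02,0,0,10,0],[-0.02,0,0,15,0],[-0.02,0,0,15,0],[-0.02,0,0,15,0],[-0.02,0,0,15,0]]'
```

```text
time: 6.33
tool_pos: [0.4793, 0.041, 0.2363]
tool_rot: [-3.141, -0.001, -0.29]
contact_force: [-0.2, 0.3, 0.9]
opening: 0.0449
grip_force: 0.0
time: 6.83
tool_pos: [0.4794, 0.0411, 0.2222]
tool_rot: [-3.141, -0.003, -0.29]
contact_force: [-2.0, -0.5, 15.4]
opening: 0.0449
grip_force: 7.4
```

```bash
python3 -m crank '[[-0.02,0,0,0.7,0],[-0.02,0,0,1.2,0],[-0.02,0,0,1.2,0],[-0.02,0,0,1.2,0],[-0.02,0,0,1.2,0],[-0.02,0,0,1.2,0],[-0.02,0,0,1.2,0],[-0.02,0,0,1.2,0],[-0.02,0,0,1.2,0],[-0.02,0,0,1.2,0],[-0.02,0,0,1.2,0],[-0.02,0,0,1.2,0]]'
```

```text
time: 7.83
tool_pos: [0.4793, 0.0412, 0.222]
tool_rot: [-3.141, -0.004, -0.29]
contact_force: [-6.2, -1.1, 26.0]
opening: 0.0452
grip_force: 13.1
```

```bash
R='x'; python3 -m crank '[[-0.02,0,0,0,0],[-0.02,0,0,0,0],[-0.02,0,0,0,0],[-0.02,0,0,0,0],[-0.02,0,0,0,0],[-0.02,0,0,0,0],[-0.02,0,0,0,0],[-0.02,0,0,0,0],[-0.02,0,0,0,0],[-0.02,0,0,0,0],[-0.02,0,0,0,0],[-0.02,0,0,0,0]]'; python3 -m crank '[[-0.02,0,0,0,0],[-0.02,0,0,0,0],[-0.02,0,0,0,0],[-0.02,0,0,0,0],[-0.02,0,0,0,0],[-0.02,0,0,0,0],[-0.02,0,0,0,0],[-0.02,0,0,0,0],[-0.02,0,0,0,0],[-0.02,0,0,0,0],[-0.02,0,0,0,0],[-0.02,0,0,0,0]]'
python3 - <<'E'
from h import *
s=telemetry.observe();print(s['torque'],s['contact_force'],s['tool_pos'])
a,d=vision.read_camera('wrist');cv2.imwrite('pics/w3.png',a[:,:,::-1])
a,d=vision.read_camera('scene');cv2.imwrite('pics/s3.png',cv2.resize(a[110:250,170:350,::-1],None,fx=4,fy=4,interpolation=cv2.INTER_CUBIC))
E
```

```text
time: 8.83
tool_pos: [0.4793, 0.0412, 0.222]
tool_rot: [-3.141, -0.004, -0.29]
contact_force: [-6.1, -0.6, 25.7]
opening: 0.0448
grip_force: 13.1
time: 9.83
tool_pos: [0.4793, 0.0412, 0.222]
tool_rot: [-3.141, -0.004, -0.29]
contact_force: [-5.1, -0.5, 27.2]
opening: 0.0451
grip_force: 13.1
[ 0.04273693  0.99203543 -0.02852519] [-5.09003287 -0.51851779 27.16077473] [0.47934616 0.04115282 0.22198013]
```

View pics/s3.png

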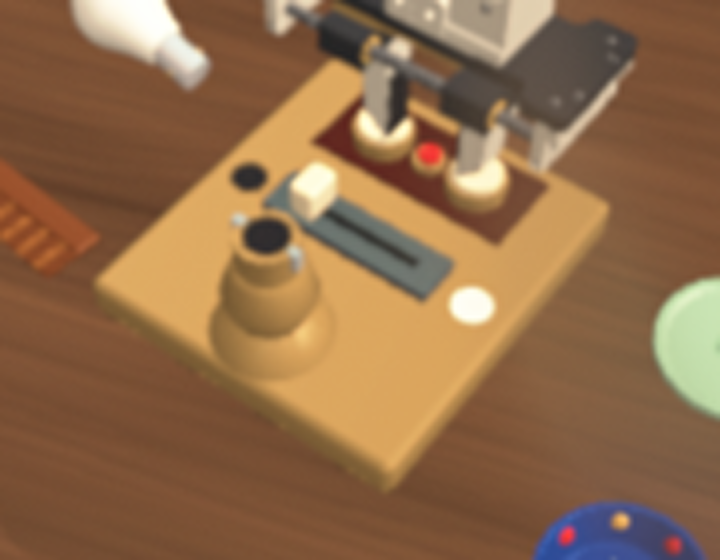

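Both keys are down evenly: about 27 N in total, balanced, at the bottom stop. The red button is untouched and the slide is at the dot end. Releasing now.

```bash
python3 -m crank '[[-0.02,0,0,-10,0],[-0.02,0,0,-25,0],[-0.02,0,0,-50,0],[-0.02,0,0,-80,0],[-0.02,0,0,-110,0],[-0.02,0,0,-130,0],[-0.02,0,0,-130,0],[-0.02,0,0,-130,0],[-0.02,0,0,-130,0],[-0.02,0,0,-130,0],[-0.02,0,0,-130,0],[-0.02,0,0,-130,0]]'
python3 - <<'E'
from h import *
a,d=vision.read_camera('scene');cv2.imwrite('pics/s4.png',cv2.resize(a[90:290,130:390,::-1],None,fx=3,fy=3,interpolation=cv2.INTER_CUBIC))
E
```

```text
time: 10.93
tool_pos: [0.4787, 0.0412, 0.3485]
tool_rot: [3.141, 0.002, -0.29]
contact_force: [-0.8, -0.7, -0.3]
opening: 0.0448
grip_force: 0.0
```

View pics/s4.png

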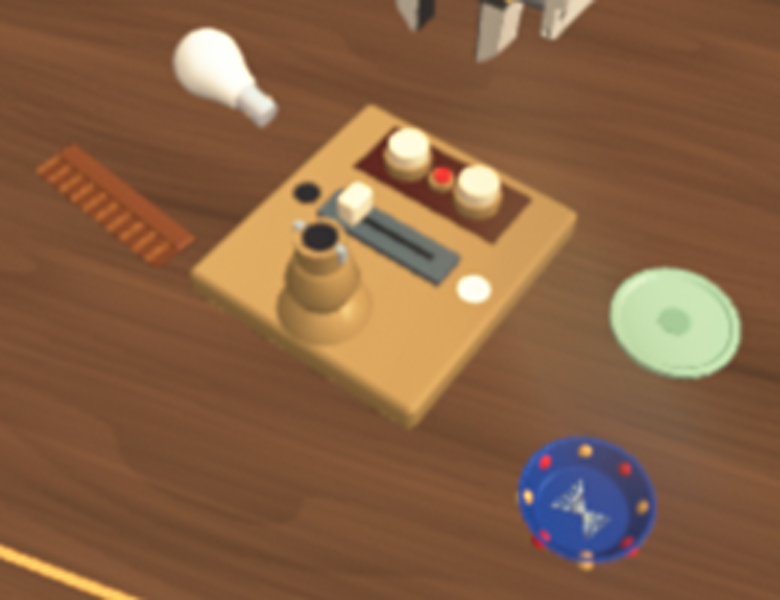

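Both keys are back up at (408,145) and (478,187), the slide is at the dim end at (355,200), the bystanders haven't moved and the gripper is clear.

```bash
python3 -c "from cell import ticket;print(ticket.hand_in())"
```

```text
the job is handed in; nothing more can be done
None
```

I pushed the slide to its dim end, then pressed both keys down together for about 3 s and let them come up. The red button and the loose things were left alone, and I handed the job in at about 11 s.

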